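Shut and secure the sliding-cover parts box

TASK

With the fingertips, push the sliding cover of the wooden parts box fully shut, then push the steel turn-button round until it lies fully across in front of the cover's raised strip, so that the cover cannot slide open. Do not turn the button across before the cover is shut. Pick nothing up, and leave the padlock in the box and the loose things around it where they are.

Things in the scene. Friction and masses are not known exactly. Their poses are not given: they have to be found in the camera images.
- box: Open-topped wooden parts box fixed to the worktop, 110 (x) by 200 (y) mm, side walls 62 mm high; origin at the centre of its underside, z up. A plywood cover runs in grooves in the two long walls and juts out over the low (50 mm) +y end while open. A wooden block for the turn-button's pivot stands at the outside of the -x wall at the +y end (box x -69 to -49, y 74 to 100 mm, 62 mm high).
- cover (a joint): Sliding cover, metres open: 0 is fully shut (a firm stop), 0.09 fully open. It opens along the box's +y and is pushed shut along the box's -y; it takes about 2 N and stays where it is left. The cover is a 5 mm plate whose top is 57 mm above the worktop, 92 mm wide; its outer edge juts 12 mm beyond the strip's outer face.
- strip_face (a point): Centre of the outer face (facing the box's +y) of the wooden strip on the cover, 65 mm above the worktop; the strip is 60 mm long (along box x), 20 mm thick (along box y) and rises 15 mm above the cover plate, its top 72 mm above the worktop. It moves with the cover; with the cover shut it lies at box x 0, y 80 mm.
- turn_button (a joint): Angle of the steel turn-button about its upright pivot, radians: 0 is locked (a firm stop), when the bar lies along the box's +x across the cover, in front of the strip, 4 mm beyond it; about 1.57 has the bar pointing along the box's +y, clear of the cover. It grows anticlockwise seen from above. It takes about 1 N at the post and stays where it is left.
- post (a point): Centre of the upright round steel post at the free end of the turn-button, 14 mm in diameter, 24 mm high (64 to 88 mm above the worktop), 58 mm from the pivot. The bar between is 12 mm wide, 64 to 69 mm above the worktop.
- pivot (a point): The turn-button's pivot, fixed on the box at box x -59, y 90 mm, 64 mm above the worktop.
- padlock_in: Loose small padlock, 58x38x16 mm, lying in the box near its -y end; origin at the centre of its underside.
- cylinder: Loose lock cylinder standing on its face, 35 mm across, 64 mm high, on the worktop beside the box's far (+x) wall; origin at the centre of its underside.
- carton: Loose small carton, 45x48x48 mm, on the worktop beyond the jutting cover; origin at the centre of its underside.
- padlock: Loose larger padlock, 72x47x20 mm, lying on the worktop to the left of the box; origin at the centre of its underside.

How it is judged:
On the way, in this order (a step that is already met when the one before it is completed fails the run):
1. the cover is pushed fully shut while the turn-button is still clear of it (value of joint cover below 0.004 m and value of joint turn_button above 1 rad), for 0.2 s.
2. the turn-button lies across in front of the cover's strip (value of joint cover below 0.004 m and value of joint turn_button below 0.12 rad), for 0.2 s.
At the end, for the whole second after the job is handed in: The cover is shut to within 4 mm, the turn-button is within 0.12 rad of lying fully across in front of the strip, both at rest, and the four loose things are within 25 mm of where they stood (all of step 2 and velocity of joint turn_button between -0.1 and 0.1 rad/s and velocity of joint cover between -0.01 and 0.01 m/s and distance of each of padlock_in, cylinder, carton, padlock from where it was at the start of the episode below 0.025 m); the robot touches nothing.
It fails at once if the turn-button is swung across while the cover is still open (value of joint cover above 0.008 m and value of joint turn_button below 1 rad).
It fails at once if a loose thing is lifted, carried or knocked away (distance of any of padlock_in, cylinder, carton, padlock from where it was at the start of the episode above 0.025 m).
It fails at once if a loose thing is tipped over (angle between any of padlock_in, cylinder, carton, padlock's own z axis and vertical above 0.5 rad).
It also fails if it takes over 48 s, if anything falls off the work surface, if the arm or the gripper's body presses on something with over 40 N, if the wrist force passes 120 N, or if a joint passes its speed limit or range.

ROBOT

A 6-joint arm with a two-finger parallel gripper is mounted at the origin on a cart in front of the work surface, level with it; the furniture and walls round the work are solid. World frame = base frame: x ahead of the robot, y to its left, z up, the work surface at z = 0. Lengths are in m, angles in rad, forces in N, time in s.
With the tool pointing down it reaches from about 0.425 to 0.95 m from the base axis. Payload 3.5 kg.
Tool frame: the origin (TCP) lies at the very end of the fingers, on their centre line; the grasp point (between the pads) lies 19 mm behind it; z points along the fingers, y is the line along which they close (so a half turn about z gives the same grasp; the last joint's range is limited). The gripper opens to 85 mm and grips with 20 to 120 N. Pads are 22 mm wide; open, the fingers measure 114 mm over their backs; the gripper's body (76 mm by 85 mm) begins 54 mm behind the grasp point. The pads swing forward as they close: fully open they stand 13 mm farther back than shut.
Start: joints at [1.013, 0.286, 1.577, -0, 1.279, -0.15], TCP at [0.268, 0.62, 0.231] pointing down, gripper open.
Joint ranges: [-2.77, 2.77], [-0.9, 2.22], [0.21, 2.48], [-1.53, 4.67], [0.24, 2.81], [-2.84, 2.84]. Speed limits (rad/s): [2.79, 2.79, 3.14, 3.14, 3.14, 3.14].

INTERFACE

Orientations are given as a unit quaternion [x, y, z, w].
In Python, from plant import ctrl gives the robot as it stands.
- The arm moves only by the tool carry_out, never from a script. Its argument "deltas" is one flat list of numbers, 6 for each row, row after row: the shift along the tool's x, y, z in m, then the turn, a rotation vector about the tool's x, y, z in rad. A call has 1 to 5 rows; each row is the pose to reach, as a shift and turn from the pose commanded when the call began, along the tool's axes at that moment; what a row does not reach only later rows make up. A row lasts 1/8 s, in which the tool goes at most 62.5 mm and 10.7 degrees, less where a joint would pass 70% of its speed; a pose out of reach is approached as far as the arm can. A call with a gripper value outside its range is refused whole. "grip" is the opening in per cent of the stroke, from 0 (shut) to 100 (fully open), set as the call begins (left out, the last holds). The fingers move at their own pace and stop on an object; "grip_force" is the grip in N (left out, the last holds). Time passes only in rows, so rows that repeat a pose let the fingers close. It gives the time, the measured TCP pose, the force, the opening and the grip force at its end, in the units of the state.
- ctrl.get_state(): the state, without advancing time (a new reading comes with each control period).
- ctrl.read_camera(name): name is "scene" or "top" or "wrist"; returns (picture, depth): 384x512x3 uint8, red, green, blue; 384x512 float32, m along the optical axis (not along the pixel's ray), 0 where there is no reading.
- ctrl.camera_model(name): a dict with "intrinsics" (3x3 intrinsics, pixels), "extrinsics" (4x4, takes a point from world to camera coordinates); the wrist camera has in their place "hand_eye" (4x4, takes a point from camera to tool coordinates, whose origin is the TCP and whose axes are the flange's). Camera axes: x right, y down, z forward; pixel columns grow to the right and rows downward; lengths in m; the calibration is good to about 2 mm. The wrist camera is an equidistant fisheye: a pixel r from the principal point sees the ray r / f radians off the axis. A picture is of the moment at which its call begins: read the wrist's pose just before it. camera_model takes no time and is no camera call.
- ctrl.sign_off(): hands the job in; it is judged then, once.
Trained networks look in the newest picture that a camera, given by its name, has taken for a name from the list of things; names that differ only in an ending like _2 or _b are one class to them, and where a whole thing is asked for, a point or a joint stands for the part that bears it (a point fixed in the world has none). Each returns a list of dicts, best first, with "score" (0 to 1); they miss things now and then, are a little off and sometimes report something else, mostly with a low value. They report only what shows in the picture. A call takes as long as a camera call.
- ctrl.find_in(camera, query): "uv" ([column, row] in pixels, amid what is visible of it).
The state is a dict: "time": time; "qpos": joint angles; "dq": joint speeds; "joint_efforts": joint torques, N m; "eef_pos": TCP position; "tcp_rot": TCP orientation; "contact_force": force on the tool from outside, world axes, zero at the start; "wrist_torque": the same for the moment, N m; "opening": opening from 0.0 (shut) to 1.0 (fully open); "finger_force": force on a finger pad.
Only numpy, scipy, OpenCV 4.12 (cv2) and the standard library are available. Lean on these libraries where they do the work, as an engineer would, in place of code of your own. Each camera call takes 0.05 s, during which the arm holds its last target. There are 200 camera calls.

## Working session

There is one attempt and no reset: what is moved stays moved. The work goes in short steps, Python scripts to look and compute and a tool call to move; the robot and the scene stay as the last step left them, time stands still between calls to the robot, and variables do not carry over. Pictures are saved under pics/ and viewed, at most 10 in all, crops included, and the job is handed in when it is done.

Besides the shell and the picture viewer there is one more tool, called after "Emit:" as name(argument=value, ...) on one line, values as JSON. carry_out: Moves the arm, as the interface text tells. Its arguments: {"type":"object","properties":{"deltas":{"type":"array"},"grip":{"type":"number"},"grip_force":{"type":"number"}},"required":["deltas"]}

```bash
mkdir -p pics; cat > h.py <<'E'
import numpy as np, cv2
from plant import ctrl
def look(n,save=None):
    im,d=ctrl.read_camera(n)
    if save: cv2.imwrite('pics/'+save,cv2.cvtColor(im,cv2.COLOR_RGB2BGR))
    return im,d
def world(n,u,v,z=None,depth=None):
    m=ctrl.camera_model(n);K=np.array(m["intrinsics"]);T=np.linalg.inv(np.array(m["extrinsics"]))
    r=np.linalg.inv(K)@[u,v,1]; R=T[:3,:3]@r; o=T[:3,3]
    return o+R*(depth if z is None else (z-o[2])/R[2])
def med(d,u,v,k=2):
    p=d[int(v)-k:int(v)+k+1,int(u)-k:int(u)+k+1];p=p[p>0];return float(np.median(p)) if p.size else 0
E
python3 - <<'E'
from h import *
np.set_printoptions(precision=4,suppress=True)
s=ctrl.get_state();print(s['time'],s['eef_pos'],s['tcp_rot'])
for n in['top','scene']:
    im,d=look(n,n+'0.png')
    for q in['box','cover','strip_face','post','turn_button','padlock_in','cylinder','carton','padlock']:
        for r in ctrl.find_in(n,q)[:2]:
            u,v=r['uv'];D=med(d,u,v);print(n,q,round(r['score'],2),np.round(r['uv'],1),world(n,u,v,depth=D))
E
```

```text
0.0 [0.2673 0.6191 0.2299] [ 0.2025  0.9793 -0.0011 -0.0004]
top box 0.89 [313.1 200.3] [0.5326 0.088  0.0567]
top cover 0.92 [301.8 199.6] [0.5341 0.1167 0.0569]
top cover 0.18 [169.1 247.5] [0.4117 0.4565 0.0193]
top strip_face 0.69 [300.3 201.2] [0.5299 0.1206 0.0576]
top post 0.72 [279.8 226.4] [0.4656 0.1735 0.0685]
top turn_button 0.51 [279.9 226. ] [0.4666 0.1733 0.0686]
top padlock_in 0.51 [343.6 200.8] [0.5359 0.0018 0.0217]
top carton 0.66 [202.6 188.9] [0.5613 0.3695 0.0476]
top padlock 0.82 [171.3 246.8] [0.4135 0.4509 0.0193]
scene box 0.67 [310.7 270.5] [0.5216 0.0657 0.0565]
scene box 0.25 [296.9 252.4] [0.5285 0.1136 0.0562]
scene cover 0.95 [300.6 254.1] [0.5312 0.1057 0.0569]
scene strip_face 0.75 [300.8 253.6] [0.5325 0.1066 0.0565]
scene post 0.69 [250.2 240.7] [0.468  0.185  0.0673]
scene turn_button 0.64 [339.2 239. ] [0.6306 0.0974 0.0368]
scene turn_button 0.56 [250.4 245.5] [0.462  0.1761 0.0657]
scene padlock_in 0.8 [342.2 298.7] [ 0.5447 -0.0003  0.0214]
scene cylinder 0.69 [340.7 239.3] [0.6325 0.095  0.0368]
scene padlock 0.68 [166.4 193.2] [0.4139 0.4545 0.0198]
```

View pics/top0.png

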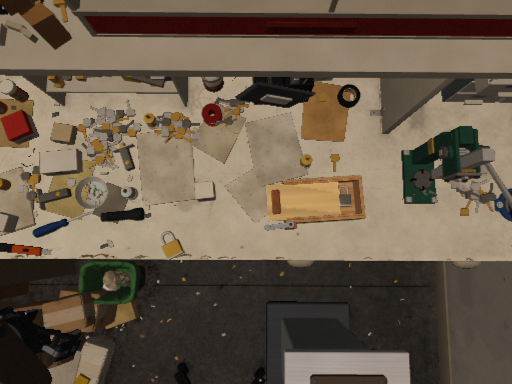

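View pics/scene0.png

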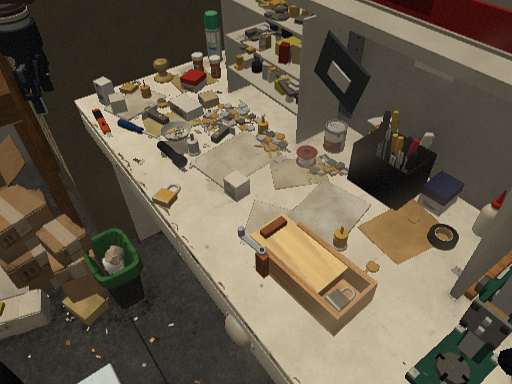

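The top view shows the box at columns 267–365, rows 177–222, with its +y end to the left. The strip is at about (275,203), the button at (266–297, 226), the carton at (204,190), and the cylinder at (306,160). Next I'll fit the box using depth.

```bash
python3 - <<'E'
from h import *
np.set_printoptions(precision=4,suppress=True)
for n,(u0,u1,v0,v1) in {'top':(250,380,165,240),'scene':(225,385,205,335)}.items():
    im,d=look(n)
    m=ctrl.camera_model(n);K=np.array(m["intrinsics"]);T=np.linalg.inv(np.array(m["extrinsics"]))
    print(n,T[:3,3],K[0,0])
    vv,uu=np.mgrid[v0:v1,u0:u1];D=d[v0:v1,u0:u1]
    P=(np.stack([uu,vv,np.ones_like(uu)],-1)@np.linalg.inv(K).T)*D[...,None]
    P=P@T[:3,:3].T+T[:3,3]; z=P[...,2]
    inb=(P[...,0]>.4)&(P[...,0]<.61)&(P[...,1]>-.1)&(P[...,1]<.3)
    for nm,a,b in[('table',-.01,.01),('cover',.053,.0585),('wall',.0595,.0635),('bar',.067,.0705),('strip',.0705,.0745),('post',.08,.095)]:
        k=inb&(z>a)&(z<b)&(D>0);q=P[k]
        if len(q)<3: print(nm,len(q));continue
        r=cv2.minAreaRect(q[:,:2].astype(np.float32)*1000)
        print(nm,len(q),q.mean(0),'rect',np.round(r[0],1),np.round(r[1],1),round(r[2],1),q.min(0),q.max(0))
    c=cv2.resize(cv2.cvtColor(im[v0:v1,u0:u1],cv2.COLOR_RGB2BGR),None,fx=4,fy=4,interpolation=cv2.INTER_CUBIC)
    cv2.imwrite(f'pics/{n}c.png',c)
    k=(z>.065)&(z<.1)&inb
    for p in P[k][:0]:print(p)
E
```

```text
top [0.4235 0.242  0.962 ] 360.4348918248572
table 4438 [0.5074 0.0716 0.0011] rect [523.3  74. ] [174.9 348.3] 0.3 [ 0.435  -0.0999 -0.0065] [0.61   0.2486 0.01  ]
cover 1896 [0.5331 0.108  0.0566] rect [527.8  87.2] [122.1 237.2] 5.1 [ 0.4622 -0.0354  0.0531] [0.5952 0.2074 0.0585]
wall 844 [0.5345 0.0611 0.0614] rect [530.2  83.1] [123.4 243.5] 6.2 [ 0.462  -0.0405  0.0595] [0.5977 0.2075 0.0635]
bar 139 [0.4927 0.1753 0.0692] rect [507.3 100.6] [194.2  97.6] 89.7 [0.459  0.0035 0.0671] [0.5565 0.1978 0.0705]
strip 163 [0.5145 0.1789 0.0721] rect [503.8 169.1] [ 62.5 101.6] 84.2 [0.4564 0.1412 0.0705] [0.5562 0.2053 0.0745]
post 24 [0.4629 0.2057 0.0869] rect [463.  205.9] [9.8 9.8] 0.7 [0.4582 0.201  0.0809] [0.4679 0.2108 0.0893]
scene [ 0.1923 -0.2309  0.692 ] 402.8158740702269
table 6868 [0.4833 0.1007 0.0008] rect [504.8 105.3] [389.6 209.7] 89.9 [ 0.4    -0.0896 -0.0039] [0.6098 0.3    0.01  ]
cover 2876 [0.5304 0.0986 0.0569] rect [524.7  85.9] [116.7 245.7] 5.9 [ 0.4593 -0.0379  0.053 ] [0.5954 0.2102 0.0585]
wall 1413 [0.5314 0.0499 0.0618] rect [527.7  80.7] [125.2 232.1] 4.1 [ 0.4594 -0.038   0.0595] [0.5968 0.1996 0.0635]
bar 176 [0.4829 0.179  0.069 ] rect [505.9 181.4] [94.9 69.5] 7.3 [0.455  0.142  0.0671] [0.554  0.21   0.0705]
strip 251 [0.5114 0.1796 0.0721] rect [507.8 180.6] [98.  67.5] 6.5 [0.4555 0.1422 0.0705] [0.5565 0.2086 0.0744]
post 45 [0.4612 0.2063 0.0867] rect [461.3 207.6] [12.9 13.3] 9.7 [0.4551 0.2011 0.0805] [0.4683 0.2146 0.0916]
```

View pics/topc.png

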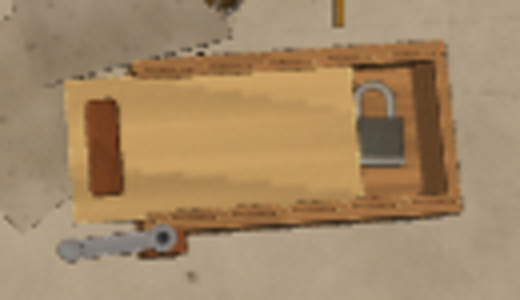

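View pics/scenec.png

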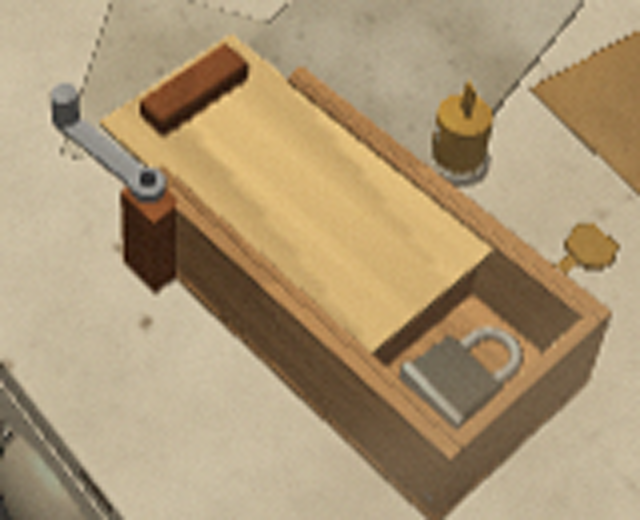

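The crops show the strip's corners at about (85,100), (118,98), (123,194) and (90,196) in the top crop, the post at (70,250) and the pivot at (163,237). The button points along box +y. I'll turn these into a box frame.

```bash
python3 - <<'E'
from h import *
np.set_printoptions(precision=4,suppress=True)
A=[]
for n,(u0,u1,v0,v1) in {'top':(250,380,165,240),'scene':(225,385,205,335)}.items():
    im,d=look(n)
    m=ctrl.camera_model(n);K=np.array(m["intrinsics"]);T=np.linalg.inv(np.array(m["extrinsics"]))
    vv,uu=np.mgrid[v0:v1,u0:u1];D=d[v0:v1,u0:u1]
    P=(np.stack([uu,vv,np.ones_like(uu)],-1)@np.linalg.inv(K).T)*D[...,None]
    P=(P@T[:3,:3].T+T[:3,3]).reshape(-1,3);x,y,z=P.T
    k=(z>.066)&(z<.0755)&(x>.482)&(x<.57)&(y>.1)&(y<.25)
    r=cv2.minAreaRect(P[k][:,:2].astype(np.float32)*1000);print(n,'strip',k.sum(),P[k].mean(0),np.round(r[0],1),np.round(r[1],1),round(r[2],2))
    k=(z>.0585)&(z<.0655)&(x>.4)&(x<.61)&(y>-.08)&(y<.14)
    r=cv2.minAreaRect(P[k][:,:2].astype(np.float32)*1000);print('walls',k.sum(),np.round(r[0],1),np.round(r[1],1),round(r[2],2),np.round(cv2.boxPoints(r),0).tolist())
    k=(z>.066)&(z<.0725)&(x<.482)&(x>.44)&(y>.1)&(y<.25)
    r=cv2.minAreaRect(P[k][:,:2].astype(np.float32)*1000);print('bar',k.sum(),P[k].mean(0),np.round(r[0],1),np.round(r[1],1),round(r[2],2))
    f=lambda a,b,z:world(n,u0+a/4-.375,v0+b/4-.375,z)
    if n=='top':
        for a,b in[(85,100),(118,98),(123,194),(90,196)]:print(f(a,b,.072))
        print('post',f(70,250,.088),'piv',f(163,237,.07))
        for a,b in[(440,42),(462,212)]:print('-y corners',f(a,b,.062))
    else:
        print('post',f(63,92,.088),'piv',f(150,180,.07))
        for a,b in[(610,315),(452,455)]:print('-y corners',f(a,b,.062))
E
```

```text
top strip 192 [0.5272 0.184  0.0714] [527.4 183.8] [58.6 20. ] 4.12
walls 1053 [530.7  53.4] [123.5 182.8] 4.34 [[462.0, 140.0], [476.0, -42.0], [599.0, -33.0], [585.0, 149.0]]
bar 113 [0.468  0.1705 0.0693] [468.2 173.7] [15.5 65.7] 7.21
[0.5569 0.1957 0.072 ]
[0.5583 0.1751 0.072 ]
[0.4982 0.1722 0.072 ]
[0.4969 0.1927 0.072 ]
post [0.4627 0.2057 0.088 ] piv [0.4719 0.1474 0.07  ]
-y corners [ 0.5971 -0.0303  0.062 ]
-y corners [ 0.489  -0.0407  0.062 ]
scene strip 254 [0.5248 0.1844 0.0714] [526.6 185.5] [59.7 20.6] 5.23
walls 1675 [530.5  54.4] [124.  180.3] 4.7 [[461.0, 139.0], [476.0, -40.0], [600.0, -30.0], [585.0, 149.0]]
bar 177 [0.4662 0.1724 0.0694] [467.  175.9] [16.2 68.4] 6.33
post [0.4625 0.2094 0.088 ] piv [0.4723 0.1515 0.07  ]
-y corners [ 0.5957 -0.03    0.062 ]
-y corners [ 0.4906 -0.0364  0.062 ]
```

Box frame: yaw about 4.7°, origin about (0.536, 0.0655), cover open about 49 mm, button about 1.62 rad. The pivot distance (58 mm) and the strip size (59x20 mm) both agree with the given values. Next I'll move above the cover's outer end with the gripper shut.

Emit:
carry_out(deltas=[-0.05,-0.032,0.0,0,0,0.15,-0.1,-0.065,0.02,0,0,0.3,-0.15,-0.098,0.04,0,0,0.45,-0.2,-0.13,0.06,0,0,0.6,-0.25,-0.163,0.08,0,0,0.75], grip=0)

```text
time: 1.82
eef_pos: [0.4324, 0.371, 0.1518]
tcp_rot: [0.549, 0.836, 0.001, 0.0]
contact_force: [0.9, 0.6, 0.8]
opening: 0.002
finger_force: 0.0
```

```bash
cat > t.py <<'E'
from h import *
from scipy.spatial.transform import Rotation as R
np.set_printoptions(precision=4,suppress=True)
th=.082;O=np.array([.536,.0655,0]);B=R.from_euler('z',th)
def st(): 
    s=ctrl.get_state();r=R.from_quat(s['tcp_rot']);p=np.array(s['eef_pos'])
    ax=r.as_matrix()[:,0]
    print('t',round(s['time'],2),'box',B.inv().apply(p-O),'xang in box deg',np.degrees(np.arctan2(ax[1],ax[0])-th),'F box',B.inv().apply(s['contact_force']),'open',s['opening'],'q',np.array(s['qpos']))
    return p,r
def goal(p,r,b,ang):
    w=B.apply(b)+O; ax=r.as_matrix()[:,0]; a=np.arctan2(ax[1],ax[0])-th
    d=-(np.radians(ang)-a); print('goal',b,'delta',r.inv().apply(w-p),'rz',(d+np.pi)%(2*np.pi)-np.pi)
E
python3 - <<'E'
from t import *
p,r=st();goal(p,r,[0,.17,.13],90);goal(p,r,[0,.17,.062],90)
E
```

```text
t 1.82 box [-0.0783  0.313   0.1518] xang in box deg 108.69697007277244 F box [0.9351 0.487  0.7759] open 0.0016785648991614259 q [ 0.5312  0.135   1.9068 -0.      1.0986  0.1229]
goal [0, 0.17, 0.13] delta [-0.1605  0.0283  0.0218] rz 0.32632368791672306
goal [0, 0.17, 0.062] delta [-0.1605  0.0282  0.0898] rz 0.32632368791672306
```

Emit:
carry_out(deltas=[-0.055,0.01,0.007,0,0,0.11,-0.11,0.02,0.015,0,0,0.22,-0.16,0.028,0.022,0,0,0.326,-0.16,0.028,0.055,0,0,0.326,-0.16,0.028,0.088,0,0,0.326])

```text
time: 2.45
eef_pos: [0.5224, 0.2364, 0.0639]
tcp_rot: [0.676, 0.737, 0.001, 0.0]
contact_force: [0.9, 0.3, -0.4]
opening: 0.001
finger_force: 0.0
```

```bash
python3 - <<'E'
from t import *
p,r=st();look('scene','s2.png');look('wrist','w2.png')
im=cv2.imread('pics/s2.png')[150:340,200:400];cv2.imwrite('pics/s2c.png',cv2.resize(im,None,fx=3,fy=3))
p,r=st();goal(p,r,[0,.17,.062],90)
E
```

```text
t 2.45 box [0.0004 0.1715 0.0639] xang in box deg 90.17368752217988 F box [ 0.9159  0.2171 -0.4138] open 0.001253488680873436 q [0.2481 0.2613 1.9421 0.0001 0.9363 0.163 ]
t 2.55 box [-0.0037  0.1714  0.06  ] xang in box deg 90.24631315952817 F box [-0.1961  0.1911  0.1817] open 0.002086489708169161 q [ 0.2493  0.2646  1.9466 -0.      0.9389  0.163 ]
goal [0, 0.17, 0.062] delta [-0.0014  0.0037 -0.0021] rz 0.0042989756247564515
```

View pics/s2c.png

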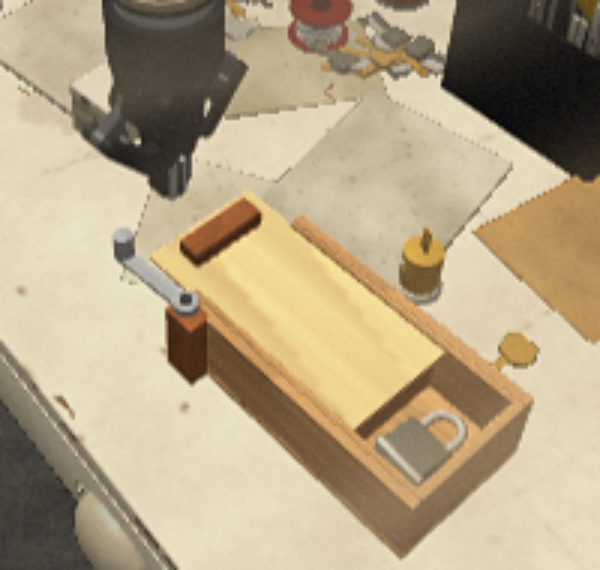

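The scene crop shows the shut fingertips at (172,190), just beyond the cover edge. The post at (123,240) is clear. Next I'll push the cover.

Emit:
carry_out(deltas=[-0.015,0.004,-0.0025,0,0,0,-0.027,0.004,-0.0025,0,0,0,-0.036,0.004,-0.0025,0,0,0,-0.046,0.004,-0.0025,0,0,0,-0.056,0.004,-0.0025,0,0,0])

```text
time: 3.18
eef_pos: [0.5305, 0.1814, 0.0671]
tcp_rot: [0.676, 0.737, 0.001, 0.0]
contact_force: [0.2, 1.3, 1.0]
opening: 0.0
finger_force: 0.9
```

Emit:
carry_out(deltas=[-0.006,0,0,0,0,0,-0.012,0,0,0,0,0,-0.016,0,0,0,0,0,-0.019,0,0,0,0,0,-0.019,0,0,0,0,0])

```text
time: 3.8
eef_pos: [0.5316, 0.1625, 0.0662]
tcp_rot: [0.676, 0.737, -0.0, 0.0]
contact_force: [-0.4, -0.5, -1.2]
opening: -0.001
finger_force: 0.0
```

```bash
python3 - <<'E'
from t import *
p,r=st()
E
```

```text
t 3.8 box [0.0035 0.097  0.0662] xang in box deg 90.30005780902252 F box [-0.4042 -0.4285 -1.1509] open -0.0005141134012642391 q [ 0.1144  0.2243  1.9826 -0.0008  0.9353  0.0277]
```

```bash
cat >> t.py <<'E'
def strip(n='scene',v=0):
    im,d=look(n,f's{v}.png')
    m=ctrl.camera_model(n);K=np.array(m["intrinsics"]);T=np.linalg.inv(np.array(m["extrinsics"]))
    vv,uu=np.mgrid[0:384,0:512]
    P=(np.stack([uu,vv,np.ones_like(uu)],-1)@np.linalg.inv(K).T)*d[...,None]
    P=B.inv().apply((P@T[:3,:3].T+T[:3,3]).reshape(-1,3)-O);x,y,z=P.T
    k=(z>.066)&(z<.0755)&(abs(x)<.04)&(y>.0)&(y<.2)
    print('strip-ish',k.sum(),np.percentile(P[k],[2,50,98],axis=0))
    k=(z>.08)&(z<.092)&(x<-.02)&(x>-.1)&(y<.2)&(y>.05);print('post',k.sum(),P[k].mean(0) if k.any() else '')
    im=cv2.imread(f'pics/s{v}.png')[150:340,200:400];cv2.imwrite(f'pics/s{v}c.png',cv2.resize(im,None,fx=3,fy=3))
E
python3 - <<'E'
from t import *
st();strip(v=3);st()
E
```

```text
t 3.8 box [0.0035 0.097  0.0662] xang in box deg 90.30005780902252 F box [-0.4042 -0.4285 -1.1509] open -0.0005141134012642391 q [ 0.1144  0.2243  1.9826 -0.0008  0.9353  0.0277]
strip-ish 283 [[-0.0291  0.0672  0.067 ]
 [-0.0017  0.0759  0.0719]
 [ 0.0267  0.089   0.0742]]
post 45 [-0.0625  0.1466  0.0861]
t 3.85 box [0.0035 0.0971 0.0662] xang in box deg 90.30168433206954 F box [ 0.0381 -0.1056  0.9339] open -0.0004359344420127905 q [ 0.1145  0.2243  1.9827 -0.0009  0.9353  0.0278]
```

View pics/s3c.png

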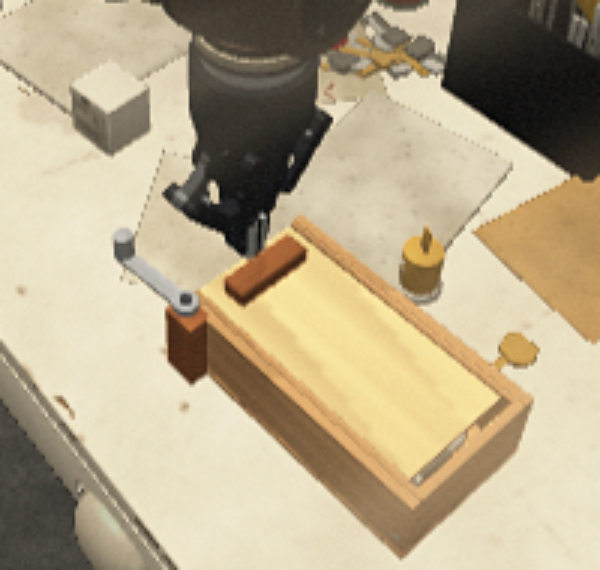

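The cover has followed; strip at (265,268), with a few mm of gap left at the -y end (455,455). I'll keep pushing to the stop.

Emit:
carry_out(deltas=[-0.003,-0.003,0.002,0,0,0,-0.006,-0.003,0.002,0,0,0,-0.008,-0.003,0.002,0,0,0,-0.01,-0.003,0.002,0,0,0,-0.01,-0.003,0.002,0,0,0])

```text
time: 4.47
eef_pos: [0.5292, 0.1544, 0.0643]
tcp_rot: [0.676, 0.737, 0.001, -0.002]
contact_force: [-0.3, 7.8, -0.5]
opening: 0.0
finger_force: 4.0
```

```bash
python3 - <<'E'
from t import *
st();strip(v=4);st()
E
```

```text
t 4.47 box [0.0005 0.0892 0.0643] xang in box deg 90.1859406976917 F box [ 0.3248  7.7894 -0.4926] open 0.00025617559667056444 q [0.0979 0.2175 1.9952 0.0054 0.9292 0.0094]
strip-ish 292 [[-0.0296  0.0595  0.0669]
 [-0.0031  0.0683  0.0717]
 [ 0.0274  0.084   0.0742]]
post 45 [-0.0629  0.1466  0.0863]
t 4.53 box [0.0005 0.0892 0.0643] xang in box deg 90.19931518027937 F box [ 0.3712  8.4263 -1.3744] open -0.005294153092031565 q [0.098  0.2175 1.9952 0.0052 0.9292 0.0094]
```

Emit:
carry_out(deltas=[-0.002,0,0,0,0,0,-0.004,0,0,0,0,0,-0.004,0,0,0,0,0])

```text
time: 4.9
eef_pos: [0.5292, 0.1542, 0.0644]
tcp_rot: [0.677, 0.736, 0.004, -0.004]
contact_force: [-1.3, 20.5, -0.9]
opening: -0.001
finger_force: 10.0
```

```bash
python3 - <<'E'
from t import *
st();strip(v=5);strip('top',6);p,r=st()
E
```

```text
t 4.9 box [0.0005 0.089  0.0644] xang in box deg 90.05194651171279 F box [ 0.38   20.4942 -0.8995] open -0.0007700222999678302 q [0.0939 0.2161 1.9967 0.0151 0.9282 0.002 ]
strip-ish 294 [[-0.0295  0.0594  0.0667]
 [-0.003   0.0684  0.0716]
 [ 0.0275  0.0843  0.0745]]
post 44 [-0.0627  0.1466  0.0867]Traceback (most recent call last):
  File "<stdin>", line 2, in <module>
  File "t.py", line 20, in strip
    print('strip-ish',k.sum(),np.percentile(P[k],[2,50,98],axis=0))
                              ~~~~~~~~~~~~~^^^^^^^^^^^^^^^^^^^^^^^
    return _quantile_unchecked(
        a, q, axis, out, overwrite_input, method, keepdims, weights)
    return _ureduce(a,
                    func=_quantile_ureduce_func,
    ...<5 lines>...
                    overwrite_input=overwrite_input,
                    method=method)
    r = func(a, **kwargs)
    result = _quantile(arr,
                       quantiles=q,
    ...<2 lines>...
                       out=out,
                       weights=wgt)
    slices_having_nans = np.isnan(arr[-1, ...])
                                  ~~~^^^^^^^^^
IndexError: index -1 is out of bounds for axis 0 with size 0
```

The cover is at its stop: 20 N with no movement. I'll retract, rise, and go round to the -x side of the post.

Emit:
carry_out(deltas=[0.02,0,0,0,0,0,0.035,0,-0.02,0,0,0,0.04,0,-0.06,0,0,-0.15,0.04,-0.03,-0.06,0,0,-0.3,0.04,-0.07,-0.06,0,0,-0.45])

```text
time: 5.62
eef_pos: [0.457, 0.1821, 0.1254]
tcp_rot: [0.492, 0.871, -0.0, 0.001]
contact_force: [-0.2, 0.4, 0.9]
opening: 0.005
finger_force: 0.0
```

```bash
python3 - <<'E'
from t import *
strip(v=7);p,r=st();goal(p,r,[-.105,.146,.125],180);goal(p,r,[-.105,.146,.076],180)
E
```

```text
strip-ish 278 [[-0.0294  0.0594  0.0665]
 [-0.0027  0.0677  0.0717]
 [ 0.0275  0.0785  0.0738]]
post 42 [-0.063   0.1465  0.0865]
t 5.67 box [-0.0755  0.1229  0.1228] xang in box deg 116.63733293483439 F box [-2.4282  1.6822 -2.3593] open -0.0006993562485258514 q [ 0.175  -0.0084  2.1174 -0.0014  1.0402 -0.3712]
goal [-0.105, 0.146, 0.125] delta [ 0.0338 -0.016  -0.002 ] rz -1.1058871631321123
goal [-0.105, 0.146, 0.076] delta [ 0.0338 -0.0156  0.047 ] rz -1.1058871631321123
```

Emit:
carry_out(deltas=[0.01,-0.005,0,0,0,-0.18,0.02,-0.01,0,0,0,-0.36,0.03,-0.015,0,0,0,-0.54,0.034,-0.016,0,0,0,-0.72,0.034,-0.016,0,0,0,-0.9])

```text
time: 6.3
eef_pos: [0.4254, 0.2033, 0.1244]
tcp_rot: [0.064, 0.998, -0.001, -0.0]
contact_force: [0.8, -0.3, 1.3]
opening: 0.002
finger_force: 0.0
```

```bash
python3 - <<'E'
from t import *
p,r=st();goal(p,r,[-.105,.146,.125],180);goal(p,r,[-.105,.146,.076],180)
E
```

```text
t 6.3 box [-0.099   0.1464  0.1244] xang in box deg 167.99099462354465 F box [ 0.7264 -0.3354  1.3414] open 0.001593440901048751 q [ 0.2309 -0.0487  2.1535 -0.0016  1.0375 -1.2115]
goal [-0.105, 0.146, 0.125] delta [ 0.0058 -0.0016 -0.0006] rz -0.20959668370884676
goal [-0.105, 0.146, 0.076] delta [ 0.0058 -0.0016  0.0484] rz -0.20959668370884676
```

Emit:
carry_out(deltas=[0.006,-0.002,0.0,0,0,-0.15,0.006,-0.002,0.02,0,0,-0.21,0.006,-0.002,0.048,0,0,-0.21,0.006,-0.002,0.048,0,0,-0.21])

```text
time: 6.8
eef_pos: [0.4175, 0.2015, 0.0744]
tcp_rot: [-0.038, 0.999, -0.001, -0.003]
contact_force: [0.2, -1.1, -0.6]
opening: -0.0
finger_force: 0.0
```

```bash
python3 - <<'E'
from t import *
p,r=st()
piv=np.array([-.059,.090])
for a in [1.57,1.4,1.2,1.0,.8,.6,.4,.2,0,-.1]:
    n=np.array([-np.sin(a),np.cos(a)])
    q=piv+.058*np.array([np.cos(a),np.sin(a)])+.017*n
    print(a,end=' ');goal(p,r,[*q,.076],np.degrees(a)+90)
E
```

```text
t 6.8 box [-0.107   0.1453  0.0744] xang in box deg -180.34047558382832 F box [ 0.0773 -1.082  -0.6427] open -0.00048295867019746525 q [ 0.2308  0.018   2.1953 -0.0012  0.9342 -1.4153]
1.57 goal [np.float64(-0.07595380766061866), np.float64(0.14801351916412886), 0.076] delta [-0.031   0.0029 -0.0018] rz -0.00514609316555692
1.4 goal [np.float64(-0.06589455112158984), np.float64(0.15004552576863478), 0.076] delta [-0.041   0.005  -0.0018] rz 0.164853906834443
1.2 goal [np.float64(-0.05382791470179578), np.float64(0.15021834881220258), 0.076] delta [-0.0531  0.0053 -0.0019] rz 0.3648539068344423
1.0 goal [np.float64(-0.041967473001382136), np.float64(0.14799045631861638), 0.076] delta [-0.065   0.0031 -0.002 ] rz 0.5648539068344425
0.8 goal [np.float64(-0.03078606440315629), np.float64(0.14345066733107414), 0.076] delta [-0.0762 -0.0014 -0.002 ] rz 0.7648539068344427
0.6 goal [np.float64(-0.020729456382954255), np.float64(0.13677996891037658), 0.076] delta [-0.0863 -0.008  -0.0021] rz 0.9648539068344419
0.4 goal [np.float64(-0.012198574167079718), np.float64(0.12824430075195078), 0.076] delta [-0.0949 -0.0165 -0.0021] rz 1.1648539068344421
0.2 goal [np.float64(-0.005533517108724021), np.float64(0.11818395300941467), 0.076] delta [-0.1016 -0.0265 -0.0021] rz 1.3648539068344423
0 goal [np.float64(-0.000999999999999994), np.float64(0.107), 0.076] delta [-0.1062 -0.0377 -0.0021] rz 1.5648539068344425
-0.1 goal [np.float64(0.0004074096691215796), np.float64(0.1011247326442104), 0.076] delta [-0.1076 -0.0435 -0.0021] rz 1.6648539068344421
```

Emit:
carry_out(deltas=[-0.022,0.003,-0.001,0,0,0,-0.031,0.003,-0.001,0,0,0,-0.041,0.005,-0.001,0,0,0.16,-0.053,0.005,-0.001,0,0,0.34,-0.063,0.0035,-0.001,0,0,0.52])

```text
time: 7.42
eef_pos: [0.4823, 0.2106, 0.0782]
tcp_rot: [0.223, 0.975, -0.0, -0.0]
contact_force: [-2.0, -0.6, 0.3]
opening: -0.003
finger_force: 0.5
```

```bash
cat > arc.py <<'E'
from t import *
import sys
strip(v=int(sys.argv[1])); p,r=st()
piv=np.array([-.059,.090])
for a in map(float,sys.argv[2:]):
    n=np.array([-np.sin(a),np.cos(a)])
    q=piv+.058*np.array([np.cos(a),np.sin(a)])+.017*n
    print(a,end=' ');goal(p,r,[*q.round(4),.076],np.degrees(a)+90)
E
python3 arc.py 8 1 .84 .68 .52 .36 .2
```

```text
strip-ish 331 [[-0.0384  0.0595  0.0665]
 [-0.0084  0.07    0.0717]
 [ 0.0265  0.1356  0.0743]]
post 69 [-0.0378  0.1402  0.087 ]
t 7.47 box [-0.0404  0.1487  0.0784] xang in box deg 149.29882985700232 F box [ 0.6947 -0.1176  1.2074] open 0.005792489443368061 q [ 0.2181  0.146   2.048  -0.0006  0.9463 -0.8985]
1.0 goal [np.float64(-0.042), np.float64(0.148), 0.076] delta [ 0.001  -0.0014  0.0024] rz 0.034959823584608696
0.84 goal [np.float64(-0.0329), np.float64(0.1445), 0.076] delta [-0.0086  0.0002  0.0024] rz 0.1949598235846084
0.68 goal [np.float64(-0.0246), np.float64(0.1397), 0.076] delta [-0.0182  0.0003  0.0025] rz 0.35495982358460854
0.52 goal [np.float64(-0.0171), np.float64(0.1336), 0.076] delta [-0.0278 -0.0011  0.0025] rz 0.5149598235846087
0.36 goal [np.float64(-0.0107), np.float64(0.1263), 0.076] delta [-0.037  -0.0041  0.0025] rz 0.6749598235846088
0.2 goal [np.float64(-0.0055), np.float64(0.1182), 0.076] delta [-0.0456 -0.0084  0.0025] rz 0.834959823584609
```

View pics/s8c.png

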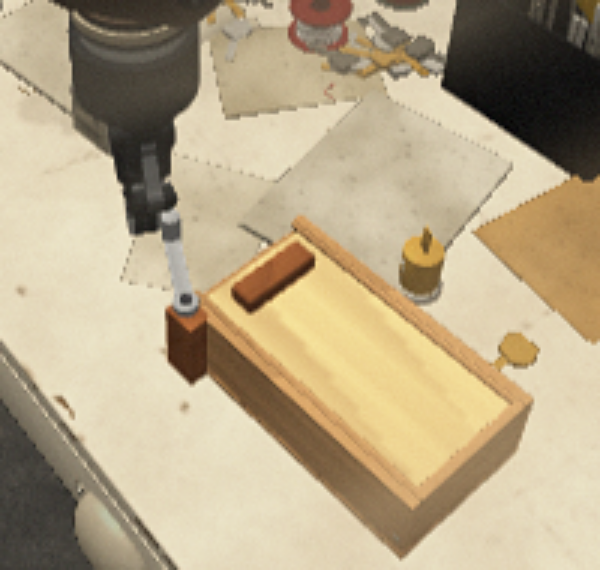

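The cover is fully shut, and the post at (172,225) is being pushed round by the fingertips. I'll continue along the arc.

Emit:
carry_out(deltas=[-0.009,0.0,0.002,0,0,0.18,-0.018,0.0,0.002,0,0,0.35,-0.028,-0.001,0.002,0,0,0.51,-0.037,-0.004,0.002,0,0,0.67,-0.046,-0.008,0.002,0,0,0.83])

```text
time: 8.1
eef_pos: [0.5203, 0.1836, 0.0761]
tcp_rot: [0.596, 0.803, 0.0, 0.0]
contact_force: [-0.5, 0.4, 0.7]
opening: -0.003
finger_force: 0.5
```

```bash
python3 arc.py 9 .2 .1 0 -.1 -.2
```

```text
strip-ish 372 [[-0.0373  0.0599  0.0664]
 [-0.0091  0.0722  0.0712]
 [ 0.027   0.1045  0.0743]]
post 3 [-0.0203  0.1218  0.0888]
t 8.15 box [-0.0053  0.1182  0.0762] xang in box deg 101.93418554883908 F box [ 0.2181 -0.0871  0.2608] open 0.0021524541682105816 q [ 0.1539  0.2006  1.9891 -0.0005  0.9509 -0.1361]
0.2 goal [np.float64(-0.0055), np.float64(0.1182), 0.076] delta [ 0.0001 -0.0001  0.0002] rz 0.008290831371168483
0.1 goal [np.float64(-0.003), np.float64(0.1127), 0.076] delta [-0.0058  0.0012  0.0002] rz 0.10829083137116857
0.0 goal [np.float64(-0.001), np.float64(0.107), 0.076] delta [-0.0118  0.0019  0.0002] rz 0.20829083137116822
-0.1 goal [np.float64(0.0004), np.float64(0.1011), 0.076] delta [-0.0179  0.0021  0.0002] rz 0.3082908313711683
-0.2 goal [np.float64(0.0012), np.float64(0.0951), 0.076] delta [-0.0239  0.0016  0.0002] rz 0.4082908313711684
```

Emit:
carry_out(deltas=[-0.006,0.001,0,0,0,0.11,-0.012,0.002,0,0,0,0.21,-0.015,0.002,0,0,0,0.21,-0.018,0.002,0,0,0,0.21,-0.018,0.002,0,0,0,0.21])

```text
time: 8.78
eef_pos: [0.5263, 0.1707, 0.0762]
tcp_rot: [0.675, 0.738, 0.003, -0.003]
contact_force: [-2.5, 13.4, 1.8]
opening: -0.004
finger_force: 6.4
```

```bash
python3 arc.py 10 0
```

```text
strip-ish 378 [[-0.0368  0.0598  0.0666]
 [-0.0089  0.0721  0.0712]
 [ 0.0269  0.0944  0.0743]]
post 0 
t 8.82 box [-0.001   0.1057  0.0761] xang in box deg 90.42209441071356 F box [-0.8806 12.876   1.48  ] open 0.00035920098919269255 q [0.1267 0.2029 1.9865 0.0096 0.9524 0.0318]
0.0 goal [np.float64(-0.001), np.float64(0.107), 0.076] delta [0.0013 0.     0.0001] rz 0.0073669372212168405
```

View pics/s10c.png

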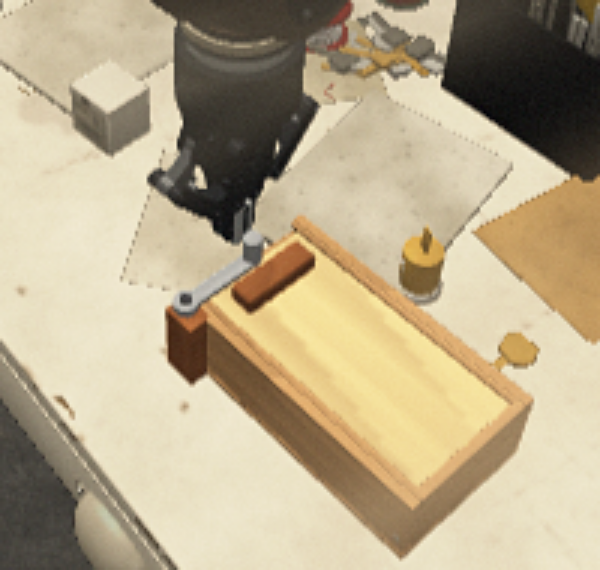

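The button lies across in front of the strip, with the post at (253,247), and the stop is felt at 13 N. I'll retract straight back and then up.

Emit:
carry_out(deltas=[0.01,0,0,0,0,0,0.03,0,0,0,0,0,0.05,0,-0.02,0,0,0,0.055,0,-0.07,0,0,0,0.055,0,-0.1,0,0,0])

```text
time: 9.45
eef_pos: [0.5231, 0.2231, 0.1781]
tcp_rot: [0.675, 0.738, 0.001, 0.001]
contact_force: [0.3, -0.2, 0.2]
opening: -0.002
finger_force: 0.0
```

Emit:
carry_out(deltas=[0.04,0,-0.03,0,0,0,0.06,0,-0.03,0,0,0,0.06,0,-0.03,0,0,0])

```text
time: 9.82
eef_pos: [0.5163, 0.2825, 0.204]
tcp_rot: [0.674, 0.738, -0.001, -0.0]
contact_force: [-0.5, -0.2, -1.1]
opening: -0.001
finger_force: 0.0
```

```bash
python3 - <<'E'
from t import *
n='scene';im,d=look(n)
m=ctrl.camera_model(n);K=np.array(m["intrinsics"]);T=np.linalg.inv(np.array(m["extrinsics"]))
vv,uu=np.mgrid[0:384,0:512]
P=(np.stack([uu,vv,np.ones_like(uu)],-1)@np.linalg.inv(K).T)*d[...,None]
P=B.inv().apply((P@T[:3,:3].T+T[:3,3]).reshape(-1,3)-O);x,y,z=P.T
for a,b in[(.08,.092),(.066,.072)]:
    k=(z>a)&(z<b)&(x<.02)&(x>-.08)&(y<.16)&(y>.082);print(k.sum(),P[k].mean(0))
k=(z>.07)&(z<.0745)&(abs(x)<.035)&(y<.081)&(y>.03);print(np.percentile(P[k],[2,50,98],axis=0))
st()
E
```

```text
44 [-0.0018  0.0883  0.0865]
173 [-0.0358  0.0892  0.0693]
[[-0.0289  0.0596  0.0703]
 [-0.0024  0.0688  0.0719]
 [ 0.0272  0.0781  0.0742]]
t 9.88 box [-0.0021  0.217   0.2033] xang in box deg 90.41255798666964 F box [ 0.125  -0.0463 -0.369 ] open 0.003009458078730621 q [ 0.3273  0.1229  1.8201 -0.0009  1.2023  0.2384]
```

The post is at box (-2, 88) mm, against an ideal of (-1, 90), and the strip is at its shut position. The robot is clear of everything.

```bash
python3 -c "
from plant import ctrl
print(ctrl.sign_off())"
```

```text
the job is handed in; nothing more can be done
None
```

The cover is pushed fully shut and the turn-button lies across in front of its strip; I handed the job in at about 10 s, with the arm clear and no loose thing touched as far as I could see (sign-off gave no verdict).

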